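# Load the sample holders beside the spectrometer

## Task

Put each of the four closed sample containers (slim round tube, wide round jar, square bottle, oblong case) into the metal holder whose well matches its outline in shape and size, standing upright with its foot flat on the floor of the well. Set each one down gently rather than dropping it in, and leave the empty glass beaker where it stands.

Things in the scene. Friction and masses are not known exactly. Their poses are not given: they have to be found in the camera images.
- tube: Slim round white plastic sample tube with a flat foot and a blue screw cap: body 30 mm across and 100 mm high, cap 33 mm across above it, 115 mm high overall; about 60 g. Loose, standing upright on the bench. Origin: centre of its underside; z up along its axis.
- jar: Wide, low, round white plastic jar with a blue lid: 54 mm across all the way up, 68 mm high overall; about 150 g. Loose, standing upright on the bench. Origin: centre of its underside; z up along its axis.
- bottle: Square white plastic bottle: body 46 x 46 mm and 80 mm high (flat sides along its x and y axes), with a round blue cap 30 mm across above it up to 98 mm overall; about 160 g. Loose, standing upright on the bench. Origin: centre of its underside; z up along its axis.
- case: Oblong closed white plastic cuvette case with a blue lid part: 80 mm long (its x axis), 36 mm wide (its y axis), 50 mm high; about 100 g. Loose, standing upright on the bench. Origin: centre of its underside; z up along its axis.
- beaker: Empty open glass beaker, about 70 mm across at the rim and 90 mm high; standing among the containers, it belongs to no holder and is to be left alone. Origin: centre of its underside.
- tube_nest: Holder with the small round well, 44 mm across, in a 64 x 64 mm block. Aluminium block 12 mm high, fixed to the bench; the well is 8 mm deep with vertical walls and a grey pad on its floor, which lies 4 mm above the bench. Origin: centre of the block's underside, on the well's axis, at bench level; z up.
- jar_nest: Holder with the large round well, 68 mm across, in an 88 x 88 mm block. Aluminium block 12 mm high, fixed to the bench; the well is 8 mm deep with vertical walls and a grey pad on its floor, which lies 4 mm above the bench. Origin: centre of the block's underside, on the well's axis, at bench level; z up.
- bottle_nest: Holder with the square well, 60 x 60 mm (sides along its x and y axes), in an 80 x 80 mm block. Aluminium block 12 mm high, fixed to the bench; the well is 8 mm deep with vertical walls and a grey pad on its floor, which lies 4 mm above the bench. Origin: centre of the block's underside, on the well's axis, at bench level; z up.
- case_nest: Holder with the oblong well, 94 mm along its x axis and 50 mm along its y axis, in a 114 x 70 mm block. Aluminium block 12 mm high, fixed to the bench; the well is 8 mm deep with vertical walls and a grey pad on its floor, which lies 4 mm above the bench. Origin: centre of the block's underside, on the well's axis, at bench level; z up.
Things that resemble listed ones, but are neither listed nor needed, are in the scene too. What is shaped like the jar but yellow is not meant. Leave any green look-alike of the case alone.

How it is judged (in metres and radians):
At the end, for the whole second after the job is handed in: Each of the four containers stands in its matching holder: within 12 mm of the well's centre, its underside less than 2.5 mm above the well's floor, upright within 0.1 rad, at rest and not touched by the fingers; the beaker is within 20 mm of where it started (horizontal distance between tube and tube_nest below 0.012 m and z of tube in the frame of tube_nest below 0.0065 m and angle between each of tube, jar, bottle, case's own z axis and vertical below 0.1 rad and linear speed of each of tube, jar, bottle, case below 0.02 m/s and contact force between each of tube, jar, bottle, case and the fingers below 0.05 N and horizontal distance between jar and jar_nest below 0.012 m and z of jar in the frame of jar_nest below 0.0065 m and horizontal distance between bottle and bottle_nest below 0.012 m and z of bottle in the frame of bottle_nest below 0.0065 m and horizontal distance between case and case_nest below 0.012 m and z of case in the frame of case_nest below 0.0065 m and distance of beaker from where it was at the start of the episode below 0.02 m).
It fails at once if the tube is dropped into its holder (horizontal distance between tube and tube_nest below 0.04 m and z of tube in the frame of tube_nest below 0.04 m and linear speed of tube above 0.6 m/s).
It fails at once if the jar is dropped into its holder (horizontal distance between jar and jar_nest below 0.04 m and z of jar in the frame of jar_nest below 0.04 m and linear speed of jar above 0.6 m/s).
It fails at once if the square bottle is dropped into its holder (horizontal distance between bottle and bottle_nest below 0.04 m and z of bottle in the frame of bottle_nest below 0.04 m and linear speed of bottle above 0.6 m/s).
It fails at once if the oblong case is dropped into its holder (horizontal distance between case and case_nest below 0.04 m and z of case in the frame of case_nest below 0.04 m and linear speed of case above 0.6 m/s).
It fails at once if the empty beaker is pushed more than 20 mm away or tipped over (distance of beaker from where it was at the start of the episode above 0.02 m or angle between beaker's own z axis and vertical above 0.4 rad).
It also fails if it takes over 99 s, if anything falls off the work surface, if the arm or the gripper's body presses on something with over 40 N, if the wrist force passes 120 N, or if a joint passes its speed limit or range.

## Robot

A 6-joint arm with a two-finger parallel gripper is mounted at the origin on the work surface. World frame = base frame: x ahead of the robot, y to its left, z up, the work surface at z = 0. Lengths are in m, angles in degrees, forces in N, time in s.
With the tool pointing down it reaches from about 0.375 to 0.9 m from the base axis. Payload 3.1 kg.
Tool frame: the origin (TCP) lies on the centre line of the jaws, within the pads' length; the fingertips stand 25 mm ahead of it and the grasp point (between the pads) lies 6 mm ahead of it; z points along the fingers, y is the line along which they close (so a half turn about z gives the same grasp; the last joint's range is limited). The gripper opens to 87 mm and grips with 3 to 60 N. Pads are 19 mm wide; open, the fingers measure 117 mm over their backs; the gripper's body (75 mm by 190 mm) begins 51 mm behind the grasp point.
Start: joints at [60.476, 30.224, 82.088, -0, 67.689, -10.227], TCP at [0.207, 0.59, 0.248] pointing down, gripper open.
Joint ranges: [-176.69, 176.69], [-43.24, 126.21], [12.49, 139.97], [-82, 262], [0, 151.66], [-163.58, 163.58]. Speed limits (degrees/s): [159.86, 159.86, 180, 180, 180, 180].

## Interface

Orientations are given as a 3x3 rotation matrix whose columns are the frame's x, y, z axes.
In Python, from rig import bot, cams, models gives the robot as it stands. The module is installed in compiled form; this text tells all that it offers.
- The arm moves only by the shell command python3 -m handwheel 'ROWS' [OPENING]. ROWS is JSON, a list of rows, each a list of 6 numbers: the shift along the world's x, y, z each as a share of 1 m, from -1 to 1, then the turn, a rotation vector about the world's x, y, z each as a share of 2 rad, from -1 to 1. In form: [[dx, dy, dz, wx, wy, wz], ...]. A call has exactly 8 rows; each row is the pose to reach, as a shift and turn from the pose commanded when the call began; what a row does not reach only later rows make up. A row lasts 1/12 s, in which the tool goes at most 41.7 mm and 7.16 degrees, less where a joint would pass 70% of its speed; a pose out of reach is approached as far as the arm can. A call with a number of a shift or a turn outside -1 to 1 is refused whole. A call with a gripper value outside its range is refused whole. OPENING is the opening, from -1 (shut) to 1 (fully open), so that 0 is half open, set as the call begins (- or left out, the last holds). The fingers move at their own pace and stop on an object; the grip force is fixed at half the most. Time passes only in rows, so rows that repeat a pose let the fingers close, or fill a call up. It gives the time, the measured TCP pose, the force, the opening and the grip force at its end, in the units of the state.
- bot.read_state(): the state, without advancing time (a new reading comes with each control period).
- cams.capture(name): name is "scene" or "top" or "wrist"; returns (picture, depth): 400x640x3 uint8, blue, green, red; 400x640 float32, m along the optical axis (not along the pixel's ray), 0 where there is no reading.
- cams.calibration(name): a dict with "mtx" (3x3 intrinsics, pixels), "R" (3x3) and "t" (3): a world point X has camera coordinates R X + t; the wrist camera has in their place "tool_from_camera" (4x4, takes a point from camera to tool coordinates, whose origin is the TCP and whose axes are the flange's). Camera axes: x right, y down, z forward; pixel columns grow to the right and rows downward; lengths in m; the calibration is good to about 2 mm. A picture is of the moment at which its call begins: read the wrist's pose just before it. calibration takes no time and is no camera call.
- bot.hand_in(): hands the job in; it is judged then, once.
Trained networks look in the newest picture that a camera, given by its name, has taken for a name from the list of things; names that differ only in an ending like _2 or _b are one class to them, and where a whole thing is asked for, a point or a joint stands for the part that bears it (a point fixed in the world has none). Each returns a list of dicts, best first, with "conf" (0 to 1); they miss things now and then, are a little off and sometimes report something else, mostly with a low value. They report only what shows in the picture. A call takes as long as a camera call. They do not tell look-alikes from the thing itself.
- models.spot_in(query, camera): "position" ([column, row] in pixels, amid what is visible of it).
- models.tip_of(query, camera): "position" ([column, row] in pixels: a listed point, or the origin of a listed thing).
The state is a dict: "time_s": time; "joint_positions": joint angles; "qvel": joint speeds; "tau": joint torques, N m; "position": TCP position; "tcp_rot": TCP orientation; "force": force on the tool from outside, world axes, zero at the start; "moment": the same for the moment, N m; "opening": opening from 0.0 (shut) to 1.0 (fully open); "grasp_force": force on a finger pad.
Only numpy, scipy, OpenCV 4.12 (cv2) and the standard library are available. Lean on these libraries where they do the work, as an engineer would, in place of code of your own. Each camera call takes 0.05 s, during which the arm holds its last target. There are 200 camera calls.

## Working session

There is one attempt and no reset: what is moved stays moved. The work goes in short steps, Python scripts to look and compute and a shell command to move; the robot and the scene stay as the last step left them, time stands still between calls to the robot, and variables do not carry over. Pictures are saved under pics/ and viewed, at most 14 in all, crops included, and the job is handed in when it is done.

```bash
mkdir -p pics; python3 - <<'E'
from rig import bot,cams,models
import cv2,numpy as np
s=bot.read_state();print(s['time_s'],s['position'],s['tcp_rot'],s['opening'])
for c in ['top','scene']:
    p,d=cams.capture(c);cv2.imwrite(f'pics/{c}0.png',p);np.save(f'pics/{c}0.npy',d)
    k=cams.calibration(c);print(c,k)
    K,R,t=[np.array(k[x]) for x in('mtx','R','t')]
    for q in ['tube','jar','bottle','case','beaker','tube_nest','jar_nest','bottle_nest','case_nest']:
        for r in models.spot_in(q,c):
            u,v=r['position'];z=float(d[int(v),int(u)])
            X=R.T@(np.linalg.inv(K)@[u*z,v*z,z]-t.ravel())
            print(q,np.round([u,v]),np.round(X,3),round(r['conf'],2))
E
```

```text
0.0 [0.20618849 0.58928487 0.24656383] [[-9.43813530e-01  3.30476771e-01 -1.05999024e-03]
 [ 3.30478267e-01  9.43811656e-01 -1.91664203e-03]
 [ 3.67025474e-04 -2.15925642e-03 -9.99997601e-01]] 1.0006886598130669
top {'mtx': array([[422.56149672,   0.        , 319.08738141],
       [  0.        , 422.56149672, 206.08556285],
       [  0.        ,   0.        ,   1.        ]]), 'R': array([[-0.02612812, -0.99957244,  0.01312507],
       [-0.98822741,  0.02384723, -0.15112209],
       [ 0.15074448, -0.01691909, -0.98842797]]), 't': array([0.00680287, 0.51395123, 0.90889633])}
tube [440. 221.] [ 0.469 -0.261  0.085] 0.78
jar [270. 272.] [0.371 0.101 0.067] 0.87
jar [323. 274.] [ 0.364 -0.009  0.067] 0.85
jar [316. 224.] [0.47  0.001 0.067] 0.72
bottle [194. 224.] [0.474 0.257 0.092] 0.82
case [380. 228.] [ 0.461 -0.14   0.048] 0.88
case [375. 287.] [ 0.332 -0.122  0.048] 0.72
beaker [247. 229.] [0.471 0.162 0.002] 0.96
tube_nest [290. 152.] [0.65  0.059 0.004] 0.87
tube_nest [344. 157.] [ 0.637 -0.069  0.004] 0.56
jar_nest [220. 156.] [0.644 0.223 0.003] 0.6
jar_nest [286. 153.] [0.648 0
[... 381 characters left out ...]
20228],
       [-0.75194053, -0.22263635, -0.62049859]]), 't': array([ 0.13770623, -0.2539381 ,  1.24648016])}
tube [196. 167.] [ 0.493 -0.268  0.073] 0.8
jar [332. 170.] [ 0.39  -0.003  0.05 ] 0.75
jar [320. 199.] [0.503 0.005 0.059] 0.72
jar [379. 173.] [0.393 0.1   0.066] 0.69
bottle [462. 227.] [0.509 0.272 0.06 ] 0.86
case [256. 191.] [ 0.492 -0.136  0.038] 0.89
case [289. 160.] [ 0.367 -0.109  0.043] 0.62
beaker [395. 202.] [0.502 0.147 0.084] 0.86
beaker [189. 247.] [ 0.647 -0.209  0.003] 0.67
tube_nest [327. 279.] [0.646 0.059 0.002] 0.59
jar_nest [423. 298.] [0.642 0.225 0.005] 0.78
bottle_nest [264. 257.] [ 0.628 -0.066  0.002] 0.79
case_nest [188. 246.] [ 0.646 -0.212  0.004] 0.88
```

```bash
python3 - <<'E'
import cv2
a=cv2.imread('pics/top0.png')[100:320,150:490]
cv2.imwrite('pics/topc.png',cv2.resize(a,None,fx=2.35,fy=2.35,interpolation=cv2.INTER_CUBIC))
E
```

```text
(no output)
```

View pics/topc.png

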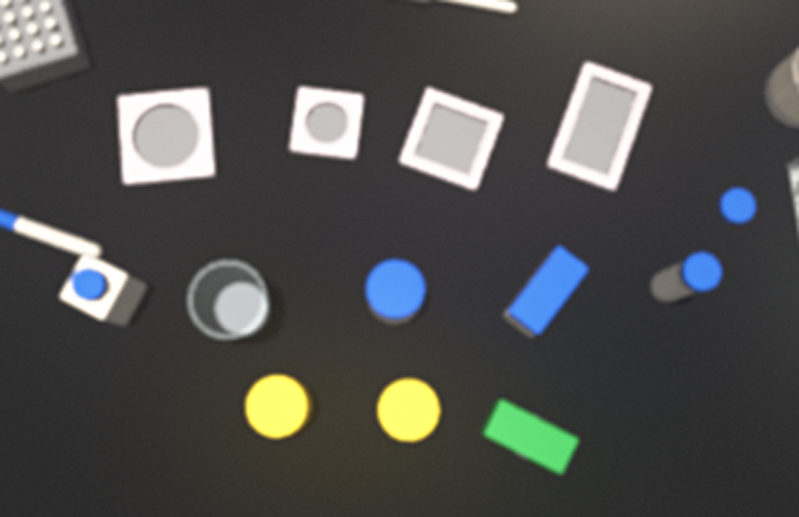

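View pics/scene0.png

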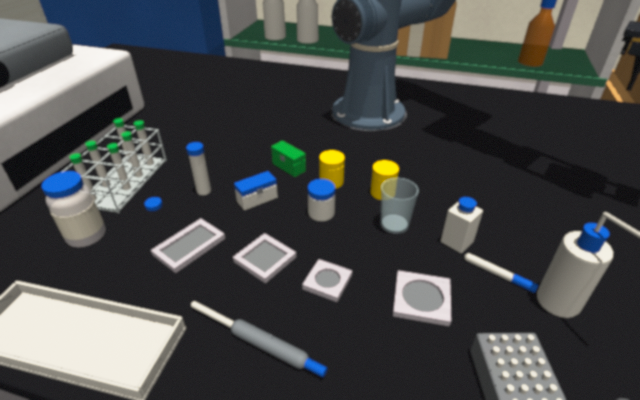

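The top view shows the bottle at (194,224), beaker (247,229), jar (blue, 316,224), case (blue, 380,228) and tube (447,216). The wells run round-large, round-small, square, oblong along y, and the yellow and green look-alikes are nearer the base. A pen lies next to the bottle. Next I'll measure the outlines metrically.

```bash
cat > h.py <<'E'
import cv2,numpy as np
from rig import bot,cams,models
def cloud(c,p,d):
    k=cams.calibration(c);K=np.array(k['mtx'])
    v,u=np.mgrid[0:400,0:640]
    P=np.stack([(u-K[0,2])/K[0,0]*d,(v-K[1,2])/K[1,1]*d,d],-1)
    if c=='wrist':
        s=bot.read_state();T=np.array(k['tool_from_camera'])
        P=P@T[:3,:3].T+T[:3,3]
        return P@np.array(s['tcp_rot']).T+np.array(s['position'])
    return (P-np.array(k['t']).ravel())@np.array(k['R'])
def rect(W,m,name):
    "metric min-area rectangle + mean of masked points (largest blob)"
    n,l,st,ce=cv2.connectedComponentsWithStats(m.astype(np.uint8))
    if n<2: print(name,'none');return
    i=1+np.argmax(st[1:,4]);q=W[l==i]
    (c,s,a)=cv2.minAreaRect((q[:,:2]*1000).astype(np.float32))
    cc,rr=cv2.minEnclosingCircle((q[:,:2]*1000).astype(np.float32))
    print(name,'n',len(q),'rect c',np.round(c,1),'size',np.round(s,1),'ang',round(a,1),'circ',np.round(cc,1),round(rr,1),'z med',round(float(np.median(q[:,2])),4))
E
python3 - <<'E'
from h import *
p=cv2.imread('pics/top0.png');d=np.load('pics/top0.npy');W=cloud('top',p,d)
hsv=cv2.cvtColor(p,cv2.COLOR_BGR2HSV);z=W[...,2]
blue=(hsv[...,0]>95)&(hsv[...,0]<125)&(hsv[...,1]>120)&(hsv[...,2]>90)
def near(x,y,r=.07): return np.hypot(W[...,0]-x,W[...,1]-y)<r
rect(W,blue&near(.469,-.27)&(z>.10),'tube cap')
rect(W,blue&near(.47,0)&(z>.06),'jar')
rect(W,near(.474,.257)&(z>.09)&blue,'bottle cap')
rect(W,near(.474,.257)&(z>.072)&(z<.09),'bottle body')
rect(W,blue&near(.46,-.14)&(z>.043),'case')
rect(W,near(.47,.16,.06)&(z>.075),'beaker')
for n,x,y in [('jar_nest',.644,.223),('tube_nest',.65,.06),('bottle_nest',.631,-.06),('case_nest',.642,-.205)]:
    m=near(x,y,.085)&(z<.03)&(hsv[...,2]>120);rect(W,m,n)
E
```

```text
tube cap n 215 rect c [ 476.4 -271.2] size [31.5 31.5] ang 89.9 circ [ 477.2 -271.8] 16.9 z med 0.1143
jar n 476 rect c [473.1  -3.1] size [52.4 52.2] ang 16.4 circ [472.9  -2.9] 26.9 z med 0.0673
bottle cap n 130 rect c [481.5 270.2] size [28.2 23. ] ang 62.2 circ [481.2 270.3] 14.5 z med 0.0975
bottle body n 298 rect c [480.5 270.4] size [47.3 45.2] ang 62.2 circ [481.6 270.8] 30.9 z med 0.079
case n 587 rect c [ 470.4 -147.1] size [36.1 79.9] ang 50.5 circ [ 470.7 -146.8] 42.7 z med 0.0493
beaker n 219 rect c [464.8 147.5] size [68.  65.9] ang 89.1 circ [464.8 148.1] 34.8 z med 0.0878
jar_nest n 1558 rect c [642.6 225.1] size [97.7 96. ] ang 4.5 circ [641.3 224.7] 66.0 z med 0.0073
tube_nest n 852 rect c [652.5  62.6] size [71.  72.5] ang 82.0 circ [652.5  61.7] 47.1 z med 0.0087
bottle_nest n 1291 rect c [633.6 -63.2] size [86.8 88.8] ang 67.7 circ [633.3 -64.1] 58.5 z med 0.0052
case_nest n 1567 rect c [ 643.4 -215. ] size [ 76.7 124.2] ang 67.5 circ [ 642.2 -215.7] 69.8 z med 0.0053
```

```bash
python3 -m handwheel '[[0.02,-0.02,0,0,0,-0.01],[0.04,-0.045,0,0,0,-0.02],[0.065,-0.075,0,0,0,-0.04],[0.09,-0.105,0,0,0,-0.055],[0.115,-0.135,0,0,0,-0.074],[0.14,-0.16,0,0,0,-0.074],[0.165,-0.19,0,0,0,-0.074],[0.19,-0.22,0,0,0,-0.074]]' 1
python3 -m handwheel '[[0.025,-0.03,-0.01,0,0,0],[0.045,-0.055,-0.02,0,0,0],[0.065,-0.078,-0.03,0,0,0],[0.08,-0.095,-0.04,0,0,0],[0.085,-0.1,-0.045,0,0,0],[0.085,-0.1,-0.045,0,0,0],[0.085,-0.1,-0.045,0,0,0],[0.085,-0.1,-0.045,0,0,0]]' 
python3 - <<'E'
from h import *
p,d=cams.capture('wrist');cv2.imwrite('pics/w1.png',p)
W=cloud('wrist',p,d);z=W[...,2];s=bot.read_state();print(s['position'],s['tcp_rot'][:,1],s['time_s'])
hsv=cv2.cvtColor(p,cv2.COLOR_BGR2HSV);near=np.hypot(W[...,0]-.481,W[...,1]-.27)<.06
rect(W,near&(z>.09)&(z<.11),'cap');rect(W,near&(z>.072)&(z<.088),'body');rect(W,near&(z>.07)&(z<.11),'both')
E
```

```text
time_s: 1.67
position: [0.3976, 0.3686, 0.2478]
tcp_rot: [[-0.885, 0.466, 0.001], [0.466, 0.885, 0.0], [-0.0, 0.001, -1.0]]
force: [0.2, 0.7, 0.3]
opening: 1.0
grasp_force: 0.0
time_s: 2.33
position: [0.4807, 0.2709, 0.2029]
tcp_rot: [[-0.885, 0.465, -0.0], [0.465, 0.885, 0.001], [0.0, 0.0, -1.0]]
force: [-0.1, 0.4, -0.4]
opening: 0.999
grasp_force: 0.0
[0.48072461 0.27108481 0.20310996] [4.64529262e-01 8.85557516e-01 6.70764507e-04] 2.3833
cap n 1240 rect c [483.9 275.4] size [29.  29.5] ang 83.9 circ [484.1 275. ] 15.1 z med 0.0983
body n 1902 rect c [483.6 275.6] size [46.1 45.4] ang 62.6 circ [483.7 275.2] 31.0 z med 0.0802
both n 3192 rect c [483.6 275.6] size [46.1 45.4] ang 62.6 circ [483.7 275.2] 31.0 z med 0.0809
```

View pics/w1.png

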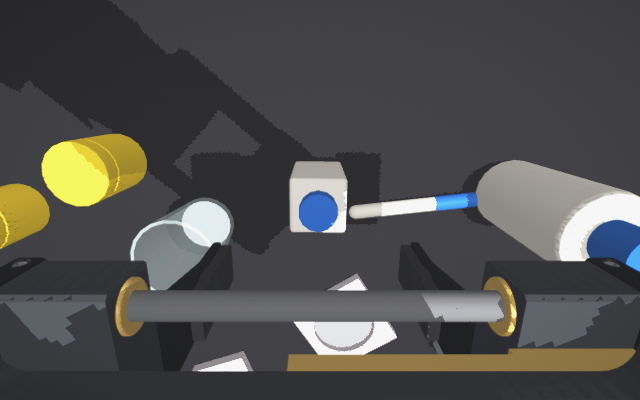

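The wrist view shows the square bottle at (318,205), centred between the jaws (inner edges ~232 and ~400). The pen tip is at (352,211) and the beaker at (185,250), both clear. Next I'll check how the wrist calibration relates to the fingers, and estimate the nests visible here.

```bash
python3 - <<'E'
from h import *
p,d=cams.capture('wrist');s=bot.read_state();W=cloud('wrist',p,d)
T=(W-np.array(s['position']))@np.array(s['tcp_rot'])
print(cams.calibration('wrist'))
m=(T[...,2]>0.01)&(T[...,2]<.03)&(d>0)
for sg in(-1,1):
    q=T[m&(sg*T[...,1]>0)]
    print(sg,len(q),np.round(np.percentile(q,[2,50,98],axis=0)*1000,1).tolist())
E
```

```text
{'mtx': array([[342.75112933,   0.        , 315.36455492],
       [  0.        , 342.75112933, 204.65126799],
       [  0.        ,   0.        ,   1.        ]]), 'tool_from_camera': array([[ 1.08015776e-03, -9.56219678e-01, -2.92647846e-01,
         7.96123636e-02],
       [ 9.99999101e-01,  8.00267214e-04,  1.07612456e-03,
         2.83387353e-03],
       [-7.94815000e-04, -2.92648745e-01,  9.56219682e-01,
        -1.37451800e-01],
       [ 0.00000000e+00,  0.00000000e+00,  0.00000000e+00,
         1.00000000e+00]])}
-1 537 [[-9.8, -48.9, 10.4], [7.4, -40.7, 17.0], [10.3, -40.1, 24.7]]
1 534 [[-9.6, 46.4, 10.2], [7.0, 46.8, 16.8], [10.4, 55.0, 24.6]]
```

The finger faces show that the wrist calibration is 3 mm off along the jaw axis, so I'll correct for that. The bottle is then at (482, 273), about 2 mm from the top camera's value. Now the grasp.

```bash
sed -i "s/        P=P@T/        T[1,3]-=.0031\n        P=P@T/" h.py
python3 -m handwheel '[[0.001,0.002,-0.02,0,0,0],[0.001,0.002,-0.045,0,0,0],[0.001,0.002,-0.07,0,0,0],[0.001,0.002,-0.095,0,0,0],[0.001,0.002,-0.115,0,0,0],[0.001,0.002,-0.13,0,0,0],[0.001,0.002,-0.14,0,0,0],[0.001,0.002,-0.142,0,0,0]]' 
python3 -m handwheel '[[0,0,0,0,0,0],[0,0,0,0,0,0],[0,0,0,0,0,0],[0,0,0,0,0,0],[0,0,0,0,0,0],[0,0,0,0,0,0],[0,0,0,0,0,0],[0,0,0,0,0,0]]' -1
```

```text
time_s: 3.1
position: [0.4812, 0.2724, 0.0593]
tcp_rot: [[-0.885, 0.465, -0.002], [0.465, 0.885, -0.001], [0.002, -0.002, -1.0]]
force: [-0.5, -0.2, 0.0]
opening: 1.003
grasp_force: 0.0
time_s: 3.77
position: [0.4827, 0.2719, 0.0608]
tcp_rot: [[-0.885, 0.466, 0.0], [0.466, 0.885, 0.0], [-0.0, 0.0, -1.0]]
force: [0.7, -0.5, 1.5]
opening: 0.528
grasp_force: 30.0
```

```bash

python3 -m handwheel '[[0,0,0.015,0,0,0],[0,0,0.035,0,0,0],[0,0,0.06,0,0,0],[0,0,0.085,0,0,0],[0.005,-0.01,0.11,0,0,0],[0.015,-0.03,0.125,0,0,0.01],[0.025,-0.055,0.135,0,0,0.02],[0.035,-0.08,0.14,0,0,0.046]]' 
python3 -m handwheel '[[0.015,-0.035,0,0,0,0],[0.03,-0.07,0,0,0,0],[0.05,-0.105,0,0,0,0],[0.07,-0.14,0,0,0,0],[0.09,-0.17,0,0,0,0],[0.11,-0.2,0,0,0,0],[0.13,-0.23,0,0,0,0],[0.14,-0.25,0,0,0,0]]' 
python3 -m handwheel '[[0.012,-0.012,0,0,0,0],[0.012,-0.022,0,0,0,0],[0.012,-0.022,0,0,0,0],[0.012,-0.022,0,0,0,0],[0.012,-0.022,0,0,0,0],[0.012,-0.022,0,0,0,0],[0.012,-0.022,0,0,0,0],[0.012,-0.022,0,0,0,0]]' 
python3 - <<'E'
from h import *
s=bot.read_state();p,d=cams.capture('wrist');cv2.imwrite('pics/w2.png',p);np.save('pics/w2.npy',d)
W=cloud('wrist',p,d);z=W[...,2];print(s['position'],s['tcp_rot'][:,1],s['opening'],s['grasp_force'])
v=p.max(-1)
for n,x,y in [('jar_nest',.643,.226),('tube_nest',.653,.063),('bottle_nest',.634,-.063),('case_nest',.643,-.215)]:
    near=np.hypot(W[...,0]-x,W[...,1]-y)<.085
    m=near&(z>.0085)&(z<.025);rect(W,m,n)
    m=near&(z>.001)&(z<.007)&(v>110);rect(W,cv2.erode(m.astype(np.uint8),np.ones((3,3))),n+' floor')
E
```

```text
time_s: 4.43
position: [0.5182, 0.1915, 0.2023]
tcp_rot: [[-0.925, 0.38, 0.003], [0.38, 0.925, 0.0], [-0.002, 0.001, -1.0]]
force: [0.5, 0.5, -1.8]
opening: 0.526
grasp_force: 30.0
time_s: 5.1
position: [0.6595, -0.0618, 0.2001]
tcp_rot: [[-0.923, 0.385, 0.002], [0.385, 0.923, -0.001], [-0.002, -0.001, -1.0]]
force: [0.2, -0.5, -1.7]
opening: 0.528
grasp_force: 30.0
time_s: 5.77
position: [0.6692, -0.0791, 0.2008]
tcp_rot: [[-0.924, 0.382, -0.0], [0.382, 0.924, 0.0], [0.0, 0.0, -1.0]]
force: [-0.3, -0.1, -1.0]
opening: 0.527
grasp_force: 30.0
[ 0.66922331 -0.07909095  0.20078689] [3.81654887e-01 9.24304896e-01 8.11081521e-05] 0.5272672501164194 29.964246503077447
jar_nest n 2669 rect c [642.5 202.5] size [87.9 51. ] ang 4.5 circ [642.2 200.5] 49.0 z med 0.0123
jar_nest floor n 2777 rect c [644.  216.5] size [45.6 57.4] ang 80.0 circ [643.6 221.4] 31.9 z med 0.0048
tube_nest n 3363 rect c [650.5  61.9] size [64.9 64.2] ang 81.5 circ [650.1  61.4] 44.7 z med 0.0123
tube_nest floor n 1507 rect c [651.   63.2] size [40.  40.7] ang 33.0 circ [651.   63.3] 21.1 z med 0.0046
bottle_nest n 3264 rect c [631.3 -62.4] size [80.1 80. ] ang 68.1 circ [631.2 -62.6] 56.1 z med 0.0121
bottle_nest floor n 3473 rect c [631.8 -62.6] size [58.6 58.3] ang 67.8 circ [631.7 -62.5] 40.8 z med 0.0045
case_nest n 3363 rect c [ 641.2 -212. ] size [ 71.2 113.9] ang 67.5 circ [ 641.5 -211.6] 66.2 z med 0.012
case_nest floor n 3729 rect c [ 642.  -214.2] size [47.6 92.7] ang 67.8 circ [ 641.2 -214.2] 50.9 z med 0.0044
```

View pics/w2.png

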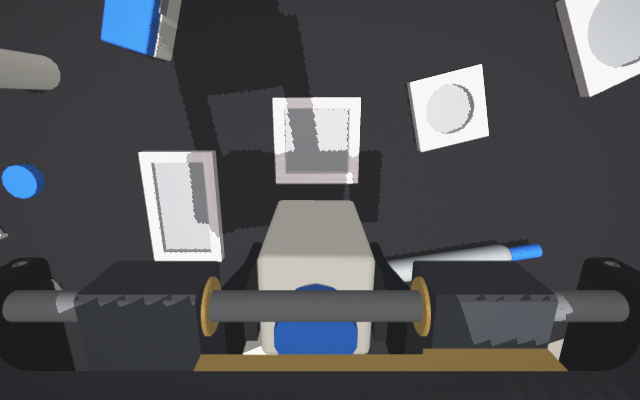

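The wrist view shows all wells: the oblong one at (180,205), the square one at (317,140), the small round one at (450,107) and the large one top right. The bottle hangs upright in the jaws, and the sizes match the given dimensions. Placing the bottle at (631.5, −62.5).

```bash

python3 -m handwheel '[[-0.012,0.006,0,0,0,0],[-0.026,0.012,0,0,0,0],[-0.038,0.017,-0.01,0,0,0],[-0.038,0.017,-0.03,0,0,0],[-0.038,0.017,-0.055,0,0,0],[-0.038,0.017,-0.08,0,0,0],[-0.038,0.017,-0.1,0,0,0],[-0.038,0.017,-0.115,0,0,0]]' 
python3 -m handwheel '[[0,0,-0.006,0,0,0],[0,0,-0.01,0,0,0],[0,0,-0.014,0,0,0],[0,0,-0.017,0,0,0],[0,0,-0.02,0,0,0],[0,0,-0.022,0,0,0],[0,0,-0.022,0,0,0],[0,0,-0.022,0,0,0]]'
```

```text
time_s: 6.48
position: [0.6307, -0.0626, 0.0838]
tcp_rot: [[-0.924, 0.382, -0.002], [0.382, 0.924, 0.001], [0.002, -0.0, -1.0]]
force: [-0.0, -0.5, -0.6]
opening: 0.529
grasp_force: 30.0
time_s: 7.15
position: [0.6321, -0.0632, 0.0648]
tcp_rot: [[-0.924, 0.383, 0.002], [0.383, 0.924, -0.0], [-0.002, 0.0, -1.0]]
force: [-0.4, 0.5, 4.4]
opening: 0.523
grasp_force: 30.0
```

```bash

python3 -m handwheel '[[0,0,0,0,0,0],[0,0,0,0,0,0],[0,0,0,0,0,0],[0,0,0,0,0,0],[0,0,0.01,0,0,0],[0,0,0.03,0,0,0],[0,0,0.06,0,0,0],[0,0,0.095,0,0,0]]' 1
python3 -m handwheel '[[-0.005,0,0.03,0,0,0],[-0.03,0.01,0.035,0,0,0],[-0.065,0.025,0.035,0,0,0],[-0.1,0.04,0.035,0,0,0],[-0.13,0.05,0.035,0,0,0],[-0.15,0.058,0.035,0,0,0],[-0.158,0.062,0.035,0,0,0],[-0.158,0.062,0.035,0,0,0]]' 
python3 - <<'E'
from h import *
s=bot.read_state();p,d=cams.capture('wrist');cv2.imwrite('pics/w3.png',p)
W=cloud('wrist',p,d);z=W[...,2];print(s['position'],s['tcp_rot'][:,1],s['time_s'])
near=lambda x,y,r=.06:np.hypot(W[...,0]-x,W[...,1]-y)<r
rect(W,near(.474,0)&(z>.06)&(z<.075),'jar')
rect(W,near(.471,-.145)&(z>.043)&(z<.056),'case')
rect(W,near(.477,-.27)&(z>.10)&(z<.125),'tube')
rect(W,near(.466,.15)&(z>.08)&(z<.1),'beaker')
E
```

```text
time_s: 7.82
position: [0.6301, -0.0628, 0.1582]
tcp_rot: [[-0.924, 0.383, -0.004], [0.383, 0.924, 0.001], [0.004, -0.001, -1.0]]
force: [0.4, 0.1, -0.2]
opening: 0.981
grasp_force: 0.0
time_s: 8.48
position: [0.4717, -0.0002, 0.1941]
tcp_rot: [[-0.924, 0.382, -0.001], [0.382, 0.924, 0.0], [0.001, -0.0, -1.0]]
force: [0.7, 0.2, 0.0]
opening: 0.999
grasp_force: 0.0
[ 4.71705695e-01 -2.20136838e-04  1.94100806e-01] [ 3.82059837e-01  9.24137584e-01 -7.93462880e-05] 8.4833
jar n 3358 rect c [477.3  -2.4] size [52.6 53. ] ang 67.7 circ [477.6  -2.3] 26.8 z med 0.0683
case n 2959 rect c [ 473.9 -145.5] size [36.4 77.3] ang 50.0 circ [ 473.  -144.8] 40.5 z med 0.0503
tube none
beaker n 2832 rect c [469.2 148.4] size [69.5 68.8] ang 67.4 circ [469.6 148.3] 35.1 z med 0.089
```

View pics/w3.png

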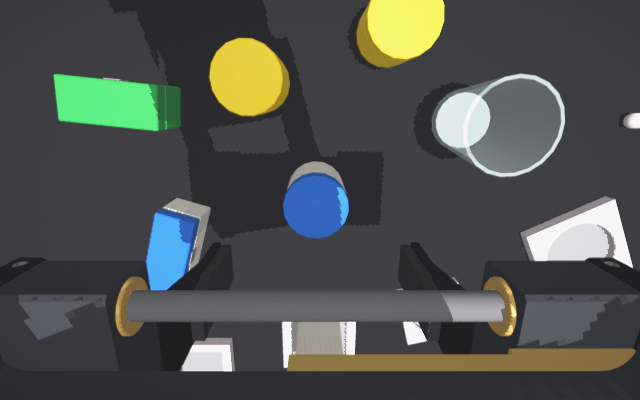

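The blue jar is at (316,205) in the wrist view, centred between the fingers with free space around it. The beaker is to the right at (510,125) and the case is on the left. Grasping the jar at (477.5, −2.5).

```bash

python3 -m handwheel '[[0.004,-0.002,-0.02,0,0,0],[0.004,-0.002,-0.045,0,0,0],[0.004,-0.002,-0.075,0,0,0],[0.004,-0.002,-0.1,0,0,0],[0.004,-0.002,-0.12,0,0,0],[0.004,-0.002,-0.135,0,0,0],[0.004,-0.002,-0.142,0,0,0],[0.004,-0.002,-0.144,0,0,0]]' 
python3 -m handwheel '[[0,0,0,0,0,0],[0,0,0,0,0,0],[0,0,0,0,0,0],[0,0,0,0,0,0],[0,0,0,0,0,0],[0,0,0,0,0,0],[0,0,0,0,0,0],[0,0,0,0,0,0]]' -1
```

```text
time_s: 9.2
position: [0.4791, -0.0039, 0.048]
tcp_rot: [[-0.924, 0.383, -0.0], [0.383, 0.924, -0.0], [0.0, -0.0, -1.0]]
force: [-0.1, -0.2, 0.8]
opening: 1.004
grasp_force: 0.0
time_s: 9.87
position: [0.4778, -0.0031, 0.0501]
tcp_rot: [[-0.924, 0.383, 0.001], [0.383, 0.924, -0.0], [-0.001, 0.0, -1.0]]
force: [-0.4, 0.7, 5.8]
opening: 0.617
grasp_force: 30.0
```

```bash

python3 -m handwheel '[[0,0,0.015,0,0,0],[0,0,0.035,0,0,0],[0,0,0.06,0,0,0],[0,0,0.085,0,0,0],[0.01,0.01,0.11,0,0,0],[0.025,0.025,0.13,0,0,0],[0.045,0.045,0.14,0,0,0],[0.065,0.065,0.15,0,0,0]]' 
python3 -m handwheel '[[0.025,0.025,0,0,0,0],[0.05,0.05,0,0,0,0],[0.075,0.075,0,0,0,0],[0.1,0.1,0,0,0,0],[0.12,0.12,0,0,0,0],[0.132,0.135,0,0,0,0],[0.138,0.143,0,0,0,0],[0.138,0.143,0,0,0,0]]' 
python3 -m handwheel '[[0,0,0,0,0,0],[0,0,0,0,0,0],[0,0,0,0,0,0],[0,0,0,0,0,0],[0,0,0,0,0,0],[0,0,0,0,0,0],[0,0,0,0,0,0],[0,0,0,0,0,0]]'
python3 - <<'E'
from h import *
s=bot.read_state();p,d=cams.capture('wrist');cv2.imwrite('pics/w4.png',p)
W=cloud('wrist',p,d);z=W[...,2];print(s['position'],s['grasp_force'])
near=np.hypot(W[...,0]-.642,W[...,1]-.222)<.085;v=p.max(-1)
rect(W,near&(z>.0085)&(z<.025),'jarnest')
rect(W,cv2.erode((near&(z>.001)&(z<.007)&(v>110)).astype(np.uint8),np.ones((3,3))),'floor')
E
```

```text
time_s: 10.53
position: [0.5428, 0.0624, 0.2008]
tcp_rot: [[-0.923, 0.384, 0.001], [0.384, 0.923, -0.0], [-0.001, 0.0, -1.0]]
force: [1.1, -0.9, -1.9]
opening: 0.614
grasp_force: 30.0
time_s: 11.2
position: [0.6807, 0.2065, 0.1983]
tcp_rot: [[-0.925, 0.381, -0.001], [0.381, 0.925, 0.0], [0.001, -0.0, -1.0]]
force: [-0.6, 0.8, -2.2]
opening: 0.616
grasp_force: 30.0
time_s: 11.87
position: [0.6805, 0.2047, 0.1997]
tcp_rot: [[-0.924, 0.383, 0.0], [0.383, 0.924, -0.0], [-0.0, 0.0, -1.0]]
force: [-0.7, -0.1, -1.9]
opening: 0.614
grasp_force: 30.0
[0.68049447 0.2046898  0.19968474] 29.999893745407462
jarnest n 4832 rect c [640.8 222.7] size [88.2 88.3] ang 4.3 circ [640.7 223.1] 61.4 z med 0.0121
floor n 3620 rect c [641.  222.8] size [65.1 64.7] ang 24.9 circ [640.8 222.8] 32.9 z med 0.0045
```

View pics/w4.png

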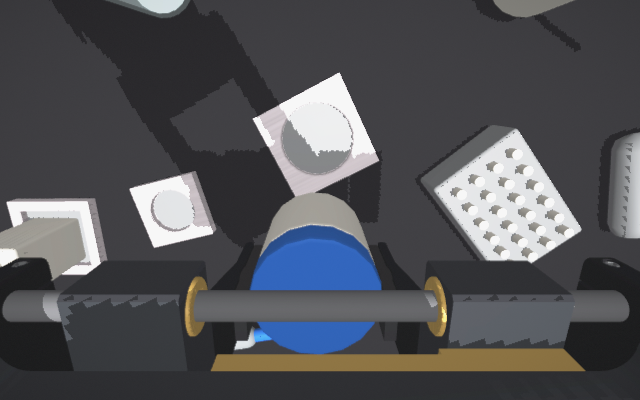

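The jar is held upright. The large round well is at (317,138) and the rack to the right of it is clear. The well centre is (640.8, 222.8). Placing, releasing, then moving to the case.

```bash

python3 -m handwheel '[[-0.012,0.006,0,0,0,0],[-0.026,0.012,0,0,0,0],[-0.0395,0.018,-0.01,0,0,0],[-0.0395,0.018,-0.035,0,0,0],[-0.0395,0.018,-0.06,0,0,0],[-0.0395,0.018,-0.085,0,0,0],[-0.0395,0.018,-0.11,0,0,0],[-0.0395,0.018,-0.125,0,0,0]]' 
python3 -m handwheel '[[0,0,-0.006,0,0,0],[0,0,-0.01,0,0,0],[0,0,-0.014,0,0,0],[0,0,-0.017,0,0,0],[0,0,-0.02,0,0,0],[0,0,-0.022,0,0,0],[0,0,-0.022,0,0,0],[0,0,-0.022,0,0,0]]'
```

```text
time_s: 12.58
position: [0.6396, 0.2227, 0.0718]
tcp_rot: [[-0.924, 0.383, -0.004], [0.383, 0.924, -0.001], [0.003, -0.002, -1.0]]
force: [-1.0, -0.6, -1.0]
opening: 0.614
grasp_force: 30.0
time_s: 13.25
position: [0.6418, 0.223, 0.0542]
tcp_rot: [[-0.924, 0.383, 0.002], [0.383, 0.924, 0.0], [-0.002, 0.001, -1.0]]
force: [-0.8, -0.1, 4.5]
opening: 0.609
grasp_force: 30.0
```

```bash

python3 -m handwheel '[[0,0,0,0,0,0],[0,0,0,0,0,0],[0,0,0,0,0,0],[0,0,0,0,0,0],[0,0,0.01,0,0,0],[0,0,0.03,0,0,0],[0,0,0.06,0,0,0],[0,0,0.095,0,0,0]]' 1
python3 -m handwheel '[[-0.005,-0.01,0.03,0,0,0],[-0.02,-0.04,0.045,0,0,-0.02],[-0.037,-0.077,0.05,0,0,-0.05],[-0.053,-0.114,0.05,0,0,-0.08],[-0.07,-0.15,0.05,0,0,-0.11],[-0.086,-0.187,0.05,0,0,-0.14],[-0.103,-0.224,0.05,0,0,-0.151],[-0.12,-0.26,0.05,0,0,-0.151]]' 
python3 -m handwheel '[[-0.016,-0.035,0,0,0,0],[-0.03,-0.068,0,0,0,0],[-0.04,-0.093,0,0,0,0],[-0.0475,-0.108,0,0,0,0],[-0.0475,-0.108,0,0,0,0],[-0.0475,-0.108,0,0,0,0],[-0.0475,-0.108,0,0,0,0],[-0.0475,-0.108,0,0,0,0]]' 
python3 - <<'E'
from h import *
s=bot.read_state();p,d=cams.capture('wrist');cv2.imwrite('pics/w5.png',p)
W=cloud('wrist',p,d);z=W[...,2];print(s['position'],s['tcp_rot'][:,1],s['time_s'])
near=lambda x,y,r=.06:np.hypot(W[...,0]-x,W[...,1]-y)<r
rect(W,near(.473,-.145)&(z>.043)&(z<.056),'case')
rect(W,near(.479,-.27)&(z>.10)&(z<.125),'tube')
E
```

```text
time_s: 13.92
position: [0.6396, 0.2226, 0.147]
tcp_rot: [[-0.924, 0.383, -0.004], [0.383, 0.924, -0.001], [0.004, -0.002, -1.0]]
force: [-0.0, 1.3, 0.1]
opening: 0.994
grasp_force: 0.0
time_s: 14.58
position: [0.5202, -0.0387, 0.1984]
tcp_rot: [[-0.768, 0.64, 0.001], [0.64, 0.768, -0.001], [-0.001, 0.0, -1.0]]
force: [0.8, -0.0, 0.6]
opening: 1.002
grasp_force: 0.0
time_s: 15.25
position: [0.4739, -0.1441, 0.1978]
tcp_rot: [[-0.769, 0.639, 0.0], [0.639, 0.769, 0.0], [-0.0, 0.0, -1.0]]
force: [-0.7, 0.1, 0.9]
opening: 1.0
grasp_force: 0.0
[ 0.47388537 -0.14412651  0.19775034] [6.39195194e-01 7.69044471e-01 3.24317663e-04] 15.25
case n 3717 rect c [ 471.5 -145.3] size [36.1 80.4] ang 50.5 circ [ 471.1 -145.4] 42.9 z med 0.0501
tube n 39 rect c [ 491.2 -262.8] size [ 1.6 10.9] ang 26.0 circ [ 490.6 -263.1] 5.4 z med 0.1142
```

View pics/w5.png

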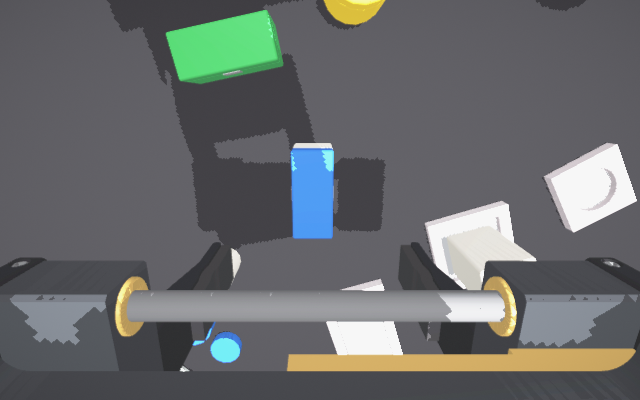

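The case is at (312,190), aligned with the jaws and with free space around it. The bottle stands square in its well on the right.

```bash

python3 -m handwheel '[[-0.002,-0.001,-0.02,0,0,0],[-0.002,-0.001,-0.05,0,0,0],[-0.002,-0.001,-0.08,0,0,0],[-0.002,-0.001,-0.11,0,0,0],[-0.002,-0.001,-0.135,0,0,0],[-0.002,-0.001,-0.15,0,0,0],[-0.002,-0.001,-0.157,0,0,0],[-0.002,-0.001,-0.159,0,0,0]]' 
python3 -m handwheel '[[0,0,0,0,0,0],[0,0,0,0,0,0],[0,0,0,0,0,0],[0,0,0,0,0,0],[0,0,0,0,0,0],[0,0,0,0,0,0],[0,0,0,0,0,0],[0,0,0,0,0,0]]' -1
python3 -m handwheel '[[0,0,0,0,0,0],[0,0,0.01,0,0,0],[0,0,0.03,0,0,0],[0,0,0.055,0,0,0],[0,0,0.08,0,0,0],[0,0,0.105,0,0,0],[0,0,0.125,0,0,0],[0,0,0.13,0,0,0]]'
```

```text
time_s: 15.97
position: [0.4713, -0.145, 0.0373]
tcp_rot: [[-0.769, 0.639, -0.002], [0.639, 0.769, 0.001], [0.002, -0.0, -1.0]]
force: [0.3, -0.1, -0.6]
opening: 1.001
grasp_force: 0.0
time_s: 16.63
position: [0.4715, -0.1462, 0.0388]
tcp_rot: [[-0.768, 0.64, 0.0], [0.64, 0.768, -0.0], [-0.0, 0.0, -1.0]]
force: [-0.2, 0.2, 0.9]
opening: 0.48
grasp_force: 0.0
time_s: 17.3
position: [0.4729, -0.1468, 0.172]
tcp_rot: [[-0.768, 0.64, 0.006], [0.64, 0.768, -0.003], [-0.006, 0.001, -1.0]]
force: [0.6, -0.6, -1.5]
opening: 0.413
grasp_force: 30.0
```

```bash

python3 -m handwheel '[[0.02,-0.008,0.005,0,0,0.02],[0.05,-0.02,0.015,0,0,0.05],[0.085,-0.034,0.025,0,0,0.09],[0.12,-0.048,0.03,0,0,0.13],[0.155,-0.062,0.03,0,0,0.152],[0.185,-0.074,0.03,0,0,0.152],[0.2,-0.08,0.03,0,0,0.152],[0.2065,-0.082,0.03,0,0,0.152]]' 
python3 -m handwheel '[[0,0,0,0,0,0],[0,0,0,0,0,0],[0,0,0,0,0,0],[0,0,0,0,0,0],[0,0,0,0,0,0],[0,0,0,0,0,0],[0,0,0,0,0,0],[0,0,0,0,0,0]]'
python3 - <<'E'
from h import *
s=bot.read_state();p,d=cams.capture('wrist');cv2.imwrite('pics/w6.png',p)
W=cloud('wrist',p,d);z=W[...,2];print(s['position'],s['tcp_rot'][:,1],s['grasp_force'])
near=np.hypot(W[...,0]-.6415,W[...,1]+.2125)<.085;v=p.max(-1)
rect(W,near&(z>.0085)&(z<.025),'casenest')
rect(W,cv2.erode((near&(z>.001)&(z<.007)&(v>110)).astype(np.uint8),np.ones((3,3))),'floor')
hsv=cv2.cvtColor(p,cv2.COLOR_BGR2HSV);b=(hsv[...,0]>95)&(hsv[...,0]<125)&(hsv[...,1]>120)&(d>0)
T=(W-np.array(s['position']))@np.array(s['tcp_rot'])
q=T[b&(np.abs(T[...,0])<.06)&(np.abs(T[...,1])<.03)&(np.abs(T[...,2])<.04)]
print(len(q),np.round(np.percentile(q,[1,20,50,80,99],axis=0)*1000,1).tolist())
k=(q[:,2]<-.005); A=np.c_[q[k][:,:2],np.ones(k.sum())];print(np.linalg.lstsq(A,q[k][:,2],rcond=None)[0])
E
```

```text
time_s: 17.97
position: [0.6798, -0.2292, 0.197]
tcp_rot: [[-0.925, 0.381, 0.0], [0.381, 0.925, -0.0], [-0.0, -0.0, -1.0]]
force: [-0.1, -0.7, -2.1]
opening: 0.409
grasp_force: 30.0
time_s: 18.63
position: [0.6779, -0.2281, 0.1988]
tcp_rot: [[-0.925, 0.381, 0.0], [0.381, 0.925, -0.0], [-0.0, -0.0, -1.0]]
force: [0.1, 0.5, -0.9]
opening: 0.414
grasp_force: 30.0
[ 0.67786453 -0.22805259  0.19883628] [ 3.80926900e-01  9.24605155e-01 -7.26514044e-05] 29.999223151244223
casenest n 2937 rect c [ 635.2 -209.5] size [ 70.2 100.9] ang 67.6 circ [ 635.4 -209.3] 61.1 z med 0.0121
floor n 662 rect c [ 630.  -187.9] size [12.6 53.4] ang 66.1 circ [ 630.4 -187. ] 26.8 z med 0.0045
10481 [[-27.6, -17.7, -12.7], [-14.6, -10.8, -11.8], [17.9, -0.3, -11.3], [33.2, 10.3, -10.8], [39.4, 17.1, -1.0]]
[ 0.0086216  -0.0014926  -0.01134918]
```

View pics/w6.png

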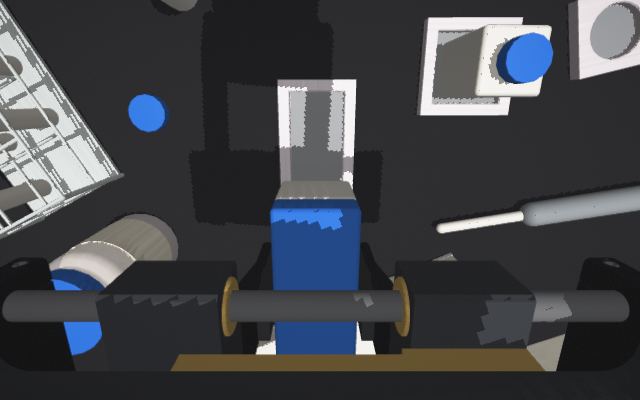

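The case is held level and centred. The bottle stands well in its well at (480,65). There's a big blue-lidded jar on the left at (90,270), so I'll check gripper clearance to it before descending.

```bash
python3 - <<'E'
from h import *
p=cv2.imread('pics/top0.png');d=np.load('pics/top0.npy');W=cloud('top',p,d);z=W[...,2]
m=(z>.03)&(W[...,1]<-.27)&(W[...,0]>.52)
c=np.array([.6415,-.2125]);R=np.array([[-.925,.381],[.381,.925]])
q=W[m];t=(q[:,:2]-c)@R
k=np.abs(t[:,0])<.06
print(len(q),k.sum(),'max tool y in body strip',t[k,1].max() if k.any() else None,'zmax',q[:,2].max())
far=np.hypot(t[:,0],t[:,1]);i=far.argmin();print(t[i],q[i])
E
```

```text
6441 1266 max tool y in body strip -0.19217012580907758 zmax 0.17313512231070186
[-0.08363891 -0.1516633 ] [ 0.66106689 -0.38451977  0.05580235]
```

Clear (more than 150 mm away). Placing the case.

```bash

python3 -m handwheel '[[-0.012,0.006,0,0,0,0],[-0.026,0.012,0,0,0,0],[-0.0365,0.0155,-0.01,0,0,0],[-0.0365,0.0155,-0.04,0,0,0],[-0.0365,0.0155,-0.07,0,0,0],[-0.0365,0.0155,-0.1,0,0,0],[-0.0365,0.0155,-0.12,0,0,0],[-0.0365,0.0155,-0.135,0,0,0]]' 
python3 -m handwheel '[[0,0,-0.006,0,0,0],[0,0,-0.01,0,0,0],[0,0,-0.014,0,0,0],[0,0,-0.017,0,0,0],[0,0,-0.02,0,0,0],[0,0,-0.022,0,0,0],[0,0,-0.022,0,0,0],[0,0,-0.022,0,0,0]]'
```

```text
time_s: 19.35
position: [0.6403, -0.2121, 0.061]
tcp_rot: [[-0.925, 0.381, -0.003], [0.381, 0.925, 0.002], [0.003, 0.0, -1.0]]
force: [-1.2, 0.6, -0.9]
opening: 0.414
grasp_force: 30.0
time_s: 20.02
position: [0.6421, -0.2129, 0.0427]
tcp_rot: [[-0.925, 0.381, 0.002], [0.381, 0.925, -0.001], [-0.002, -0.0, -1.0]]
force: [-0.3, 0.3, 4.3]
opening: 0.408
grasp_force: 30.0
```

```bash

python3 -m handwheel '[[0,0,0,0,0,0],[0,0,0,0,0,0],[0,0,0,0,0,0],[0,0,0,0,0,0],[0,0,0.01,0,0,0],[0,0,0.03,0,0,0],[0,0,0.06,0,0,0],[0,0,0.095,0,0,0]]' 1
python3 -m handwheel '[[0,0,0.035,0,0,0],[-0.01,-0.005,0.065,0,0,0],[-0.04,-0.014,0.08,0,0,0],[-0.075,-0.026,0.08,0,0,0],[-0.11,-0.038,0.08,0,0,0],[-0.14,-0.05,0.08,0,0,0],[-0.158,-0.055,0.08,0,0,0],[-0.163,-0.0565,0.08,0,0,0]]' 
python3 -m handwheel '[[0,0,0,0,0,0],[0,0,0,0,0,0],[0,0,0,0,0,0],[0,0,0,0,0,0],[0,0,0,0,0,0],[0,0,0,0,0,0],[0,0,0,0,0,0],[0,0,0,0,0,0]]'
python3 - <<'E'
from h import *
s=bot.read_state();p,d=cams.capture('wrist');cv2.imwrite('pics/w7.png',p)
W=cloud('wrist',p,d);z=W[...,2];print(s['position'],s['tcp_rot'][:,1],s['time_s'])
near=lambda x,y,r=.06:np.hypot(W[...,0]-x,W[...,1]-y)<r
rect(W,near(.479,-.27)&(z>.108)&(z<.125),'tube')
E
```

```text
time_s: 20.68
position: [0.6402, -0.212, 0.1361]
tcp_rot: [[-0.925, 0.381, -0.004], [0.381, 0.925, 0.002], [0.004, 0.0, -1.0]]
force: [0.7, 0.0, 0.7]
opening: 0.93
grasp_force: 0.0
time_s: 21.35
position: [0.4754, -0.2694, 0.2173]
tcp_rot: [[-0.924, 0.383, -0.002], [0.383, 0.924, 0.001], [0.002, -0.0, -1.0]]
force: [-0.6, 0.3, 0.4]
opening: 0.998
grasp_force: 0.0
time_s: 22.02
position: [0.4788, -0.2689, 0.2164]
tcp_rot: [[-0.925, 0.38, -0.0], [0.38, 0.925, 0.0], [0.0, 0.0, -1.0]]
force: [-0.4, -0.4, 0.4]
opening: 1.0
grasp_force: 0.0
[ 0.47876101 -0.26889387  0.21638642] [3.80480455e-01 9.24788955e-01 1.10905967e-04] 22.0167
tube n 1530 rect c [ 477.7 -270.7] size [32.5 32.2] ang 39.8 circ [ 477.8 -271. ] 16.6 z med 0.1152
```

View pics/w7.png

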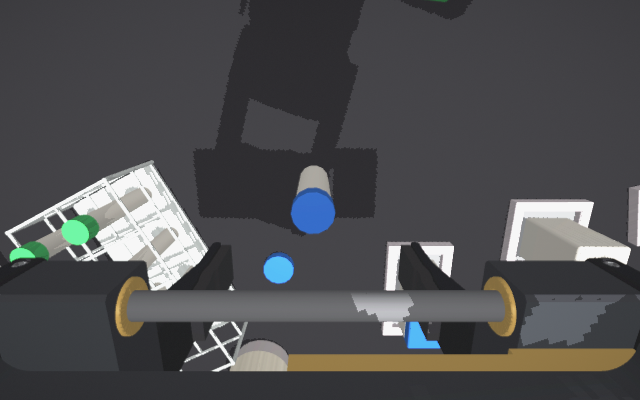

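The tube is at (313,205), centred. A test-tube rack is on the left (right corner at (210,250)), so I'll check clearance for the gripper body.

```bash
python3 - <<'E'
from h import *
p=cv2.imread('pics/top0.png');d=np.load('pics/top0.npy');W=cloud('top',p,d);z=W[...,2]
q=W[z>.035];R=np.array([[-.925,.38],[.38,.925]])
t=(q[:,:2]-[.4777,-.2707])@R
for X,Y in((.05,.11),(.07,.13)):
    k=(abs(t[:,0])<X)&(abs(t[:,1])<Y)&(np.hypot(t[:,0],t[:,1])>.045)
    print(k.sum(),np.round(np.c_[t[k],q[k][:,2]][::max(1,k.sum()//8)],3).tolist())
E
```

```text
155 [[0.013, 0.108, 0.05], [0.019, 0.097, 0.054], [0.022, 0.092, 0.053], [0.03, 0.102, 0.05], [0.028, 0.091, 0.05], [0.037, 0.102, 0.047], [0.034, 0.086, 0.047], [0.041, 0.092, 0.051], [0.049, 0.095, 0.049]]
427 [[0.011, 0.116, 0.048], [0.023, 0.108, 0.052], [0.035, 0.121, 0.048], [0.033, 0.103, 0.048], [0.049, 0.129, 0.04], [0.047, 0.108, 0.048], [0.056, 0.114, 0.05], [0.066, 0.12, 0.051], [0.067, 0.098, 0.049]]
```

Only the case's old position lies within the footprint, so it's clear. Grasping the tube.

```bash

python3 -m handwheel '[[-0.001,-0.002,-0.02,0,0,0],[-0.001,-0.002,-0.045,0,0,0],[-0.001,-0.002,-0.07,0,0,0],[-0.001,-0.002,-0.095,0,0,0],[-0.001,-0.002,-0.115,0,0,0],[-0.001,-0.002,-0.13,0,0,0],[-0.001,-0.002,-0.135,0,0,0],[-0.001,-0.002,-0.137,0,0,0]]' 
python3 -m handwheel '[[0,0,0,0,0,0],[0,0,0,0,0,0],[0,0,0,0,0,0],[0,0,0,0,0,0],[0,0,0,0,0,0],[0,0,0,0,0,0],[0,0,0,0,0,0],[0,0,0,0,0,0]]' -1
python3 -m handwheel '[[0,0,0,0,0,0],[0,0,0,0,0,0],[0,0,0,0,0,0],[0,0,0,0,0,0],[0,0,0,0,0,0],[0,0,0,0,0,0],[0,0,0,0,0,0],[0,0,0,0,0,0]]'
```

```text
time_s: 22.73
position: [0.4771, -0.2708, 0.0785]
tcp_rot: [[-0.925, 0.381, -0.002], [0.381, 0.925, 0.001], [0.002, 0.001, -1.0]]
force: [0.5, -0.0, -0.1]
opening: 0.999
grasp_force: 0.0
time_s: 23.4
position: [0.4776, -0.2712, 0.0797]
tcp_rot: [[-0.925, 0.381, 0.0], [0.381, 0.925, -0.0], [-0.0, -0.0, -1.0]]
force: [0.1, 0.1, 0.0]
opening: 0.48
grasp_force: 0.0
time_s: 24.07
position: [0.4775, -0.2711, 0.0796]
tcp_rot: [[-0.925, 0.381, 0.0], [0.381, 0.925, -0.0], [-0.0, -0.0, -1.0]]
force: [-0.3, 0.4, 2.3]
opening: 0.355
grasp_force: 30.0
```

```bash

python3 -m handwheel '[[0,0,0.015,0,0,0],[0,0,0.035,0,0,0],[0,0,0.06,0,0,0],[0,0,0.09,0,0,0],[0,0,0.115,0,0,0],[0.01,0.015,0.135,0,0,0],[0.025,0.035,0.147,0,0,0],[0.04,0.06,0.15,0,0,0]]' 
python3 -m handwheel '[[0.018,0.027,0,0,0,0],[0.038,0.058,0,0,0,0],[0.058,0.089,0,0,0,0],[0.078,0.12,0,0,0,0],[0.098,0.15,0,0,0,0],[0.118,0.18,0,0,0,0],[0.138,0.21,0,0,0,0],[0.155,0.235,0,0,0,0]]' 
python3 -m handwheel '[[0.012,0.018,0,0,0,0],[0.0145,0.023,0,0,0,0],[0.0145,0.023,0,0,0,0],[0.0145,0.023,0,0,0,0],[0.0145,0.023,0,0,0,0],[0.0145,0.023,0,0,0,0],[0.0145,0.023,0,0,0,0],[0.0145,0.023,0,0,0,0]]'
python3 - <<'E'
from h import *
s=bot.read_state();p,d=cams.capture('wrist');cv2.imwrite('pics/w8.png',p)
W=cloud('wrist',p,d);z=W[...,2];print(s['position'],s['tcp_rot'][:,1],s['grasp_force'])
near=np.hypot(W[...,0]-.6505,W[...,1]-.0625)<.06;v=p.max(-1)
rect(W,near&(z>.0085)&(z<.025),'tubenest')
rect(W,cv2.erode((near&(z>.001)&(z<.007)&(v>110)).astype(np.uint8),np.ones((3,3))),'floor')
E
```

```text
time_s: 24.73
position: [0.519, -0.2124, 0.2323]
tcp_rot: [[-0.924, 0.383, 0.005], [0.383, 0.924, -0.004], [-0.006, -0.002, -1.0]]
force: [0.3, -0.5, -1.0]
opening: 0.351
grasp_force: 30.0
time_s: 25.4
position: [0.6731, 0.0264, 0.2291]
tcp_rot: [[-0.925, 0.38, -0.001], [0.38, 0.925, 0.001], [0.001, 0.0, -1.0]]
force: [0.2, -1.0, -0.9]
opening: 0.355
grasp_force: 30.0
time_s: 26.07
position: [0.6867, 0.0458, 0.2297]
tcp_rot: [[-0.924, 0.382, -0.0], [0.382, 0.924, -0.0], [0.0, -0.0, -1.0]]
force: [0.7, -0.4, -0.2]
opening: 0.355
grasp_force: 30.0
[0.68672174 0.04576519 0.22974771] [ 3.82275782e-01  9.24048272e-01 -1.29385841e-04] 30.000447034835815
tubenest n 2528 rect c [650.5  62.3] size [64.  64.3] ang 81.4 circ [650.6  62.5] 44.7 z med 0.0122
floor n 1175 rect c [650.6  62.2] size [40.6 40.5] ang 24.2 circ [650.6  62.3] 20.7 z med 0.0045
```

View pics/w8.png

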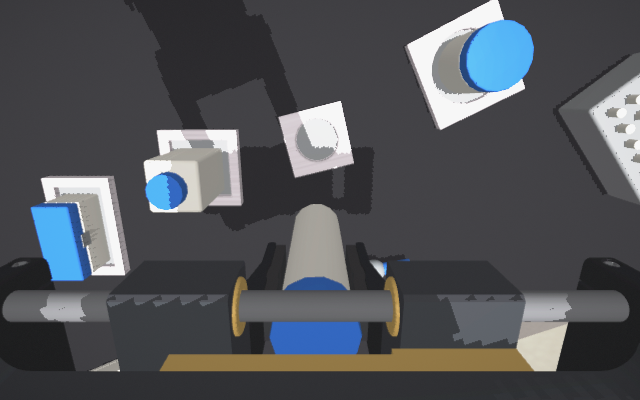

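The case, bottle and jar all stand in their wells. The tube hangs upright, and its well is at (317,138), i.e. (650.5, 62.3). Placing it.

```bash

python3 -m handwheel '[[-0.012,0.006,0,0,0,0],[-0.026,0.012,0,0,0,0],[-0.0365,0.0165,-0.01,0,0,0],[-0.0365,0.0165,-0.035,0,0,0],[-0.0365,0.0165,-0.06,0,0,0],[-0.0365,0.0165,-0.085,0,0,0],[-0.0365,0.0165,-0.11,0,0,0],[-0.0365,0.0165,-0.125,0,0,0]]' 
python3 -m handwheel '[[0,0,-0.006,0,0,0],[0,0,-0.01,0,0,0],[0,0,-0.014,0,0,0],[0,0,-0.017,0,0,0],[0,0,-0.02,0,0,0],[0,0,-0.022,0,0,0],[0,0,-0.022,0,0,0],[0,0,-0.022,0,0,0]]'
```

```text
time_s: 26.78
position: [0.6491, 0.0631, 0.1021]
tcp_rot: [[-0.924, 0.381, -0.003], [0.381, 0.924, 0.0], [0.003, -0.001, -1.0]]
force: [-0.3, -0.1, -0.8]
opening: 0.353
grasp_force: 30.0
time_s: 27.45
position: [0.6512, 0.0634, 0.0835]
tcp_rot: [[-0.925, 0.381, 0.002], [0.381, 0.925, -0.0], [-0.002, 0.001, -1.0]]
force: [0.0, 0.3, 3.1]
opening: 0.353
grasp_force: 30.0
```

```bash

python3 -m handwheel '[[0,0,0,0,0,0],[0,0,0,0,0,0],[0,0,0,0,0,0],[0,0,0,0,0,0],[0,0,0,0,0,0],[0,0,0.01,0,0,0],[0,0,0.03,0,0,0],[0,0,0.06,0,0,0]]' 1
python3 -m handwheel '[[0,0,0.03,0,0,0],[0,0,0.06,0,0,0],[0,0,0.085,0,0,0],[0.015,-0.006,0.1,0,0,0],[0.03,-0.012,0.11,0,0,0],[0.045,-0.02,0.11,0,0,0],[0.06,-0.025,0.11,0,0,0],[0.06,-0.025,0.11,0,0,0]]' 
python3 -m handwheel '[[0,0,0,0,0,0],[0,0,0,0,0,0],[0,0,0,0,0,0],[0,0,0,0,0,0],[0,0,0,0,0,0],[0,0,0,0,0,0],[0,0,0,0,0,0],[0,0,0,0,0,0]]'
python3 - <<'E'
from h import *
s=bot.read_state();p,d=cams.capture('wrist');cv2.imwrite('pics/w9.png',p)
W=cloud('wrist',p,d);z=W[...,2];print(s['position'],s['time_s'])
near=lambda x,y,r=.06:np.hypot(W[...,0]-x,W[...,1]-y)<r
rect(W,near(.6505,.0623,.045)&(z>.11)&(z<.13),'tube')
rect(W,near(.6408,.2228)&(z>.066)&(z<.08),'jar')
rect(W,near(.6315,-.0625)&(z>.078)&(z<.09),'bottle')
rect(W,near(.6415,-.2125)&(z>.048)&(z<.06),'case')
p,d=cams.capture('top');W=cloud('top',p,d);z=W[...,2]
rect(W,near(.465,.148)&(z>.075),'beaker top')
E
```

```text
time_s: 28.12
position: [0.6484, 0.0634, 0.1408]
tcp_rot: [[-0.925, 0.381, -0.007], [0.381, 0.925, 0.0], [0.006, -0.002, -1.0]]
force: [0.3, 0.9, -0.6]
opening: 0.875
grasp_force: 0.0
time_s: 28.78
position: [0.713, 0.0369, 0.2536]
tcp_rot: [[-0.924, 0.382, 0.004], [0.382, 0.924, -0.001], [-0.004, 0.001, -1.0]]
force: [0.5, 1.2, 0.3]
opening: 1.002
grasp_force: 0.0
time_s: 29.45
position: [0.7104, 0.0385, 0.2526]
tcp_rot: [[-0.925, 0.381, -0.0], [0.381, 0.925, -0.0], [0.0, -0.0, -1.0]]
force: [-0.2, 0.7, 0.5]
opening: 1.0
grasp_force: 0.0
[0.71039185 0.03850567 0.25259721] 29.45
tube n 1420 rect c [652.3  63.6] size [32.3 31.6] ang 67.7 circ [651.8  63.5] 16.4 z med 0.1192
jar n 3432 rect c [641.3 222.8] size [54.1 47.8] ang 67.1 circ [638.7 224. ] 27.2 z med 0.0723
bottle n 1573 rect c [632.7 -63. ] size [46.  46.2] ang 67.3 circ [632.6 -62.7] 30.9 z med 0.0838
case n 2789 rect c [ 642.8 -212.9] size [38.2 80.1] ang 67.6 circ [ 642.8 -212.7] 43.0 z med 0.0538
beaker top n 1822 rect c [462.6 101.3] size [26.2 91.3] ang 89.0 circ [462.7 109.9] 45.7 z med 0.7001
```

View pics/w9.png

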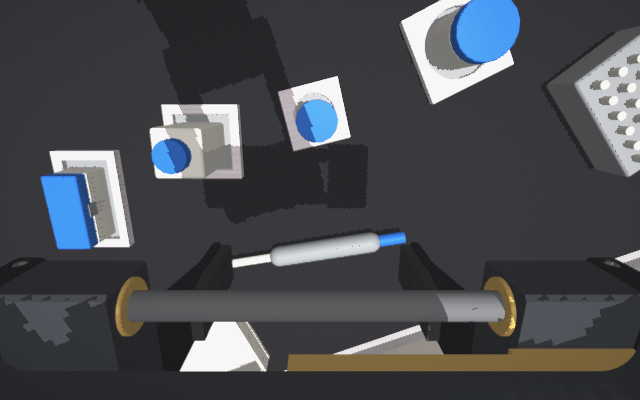

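All four containers stand in their wells: tube (317,118), jar (485,30), bottle (185,150) and case (80,205). Their tops are 4 mm higher than on the bench, so they're seated on the well floors, and their centres are within 2 mm. In the top view the arm now covers the beaker. It was never approached, so I'm handing in.

```bash
python3 -c "
from rig import bot
print(bot.hand_in())"
```

```text
the job is handed in; nothing more can be done
None
```

I put the tube, jar, bottle and case upright in their matching wells, seated on the floors and within about 2 mm of centre by the wrist camera, and handed in at about 30 s of the 99 s. The arm never went near the beaker, but it blocked my last look, so the beaker's final position is unchecked; `hand_in()` gave no verdict.

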